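# Index the board test dial and latch the probe head

## Robot

A 7-joint arm with a two-finger parallel gripper is mounted at the origin on the work surface. World frame = base frame: x ahead of the robot, y to its left, z up, the work surface at z = 0. Lengths are in m, angles in rad, forces in N, time in s.
With the tool pointing down it reaches from about 0.4 to 0.925 m from the base axis. Payload 4.1 kg.
Tool frame: the origin (TCP) lies between the finger pads; the fingertips stand 19 mm ahead of it and the grasp point (between the pads) is the TCP; z points along the fingers, x is the direction in which the jaws open and shut, and the axes are right-handed (so a half turn about z gives the same grasp; the last joint's range is limited). The gripper opens to 85 mm and grips with 20 to 120 N. Pads are 22 mm wide; open, the fingers measure 114 mm over their backs; the gripper's body (76 mm by 85 mm) begins 54 mm behind the grasp point. The pads swing forward as they close: fully open they stand 13 mm farther back than shut.
Start: joints at [1.221, 0.398, 0.045, 1.537, -0.019, 1.207, -0.051], TCP at [0.161, -0.63, 0.25] pointing down, gripper open.
Joint ranges: [-2.82, 2.82], [-0.49, 2.23], [-1.37, 1.46], [0, 2.46], [-1.36, 4.5], [0.23, 2], [-2.94, 2.94]. Speed limits (rad/s): [2.57, 2.57, 3.14, 3.14, 3.14, 3.14, 3.14].

## Interface

Orientations are given as a rotation vector (axis times angle).
In Python, from cell import ctrl gives the robot as it stands.
- The arm moves only by the shell command python3 -m crank 'ROWS' [FORCE]. ROWS is JSON, a list of rows, each a list of 7 numbers: the opening, from 0 (shut) to 1 (fully open), then the shift along the world's x, y, z in units of 30 cm (1.0 is 30 cm), then the turn, a rotation vector about the world's x, y, z in units of 90 degrees (1.0 is 90 degrees). In form: [[claw, x, y, z, ax, ay, az], ...]. A call has 1 to 20 rows; each row is the pose to reach, as a shift and turn from the pose measured when the call began; what a row does not reach only later rows make up. A row lasts 1/8 s, in which the tool goes at most 62.5 mm and 10.7 degrees, less where a joint would pass 70% of its speed; a pose out of reach is approached as far as the arm can. A call with a number of a shift or a turn outside -1 to 1 is refused whole. A call with a gripper value outside its range is refused whole. The fingers move at their own pace and stop on an object; FORCE is the grip in N (left out, the last holds). Time passes only in rows, so rows that repeat a pose let the fingers close. It gives the time, the measured TCP pose, the force and the opening at its end, in the units of the state.
- ctrl.state(): the state, without advancing time (a new reading comes with each control period).
- ctrl.capture(name): name is "scene" or "top"; returns the picture (400x640x3 uint8, blue, green, red); there is no depth.
- ctrl.camera_model(name): a dict with "camera_matrix" (3x3 intrinsics, pixels), "R" (3x3) and "t" (3): a world point X has camera coordinates R X + t. Camera axes: x right, y down, z forward; pixel columns grow to the right and rows downward; lengths in m; the calibration is good to about 2 mm. A picture is of the moment at which its call begins. camera_model takes no time and is no camera call.
- ctrl.hand_in(): hands the job in, once; it reports no verdict.
The state is a dict: "time_s": time; "joint_pos": joint angles; "joint_vel": joint speeds; "joint_efforts": joint torques, N m; "position": TCP position; "eef_rot": TCP orientation; "ft_force": force on the tool from outside, world axes, zero at the start; "moment": the same for the moment, N m; "gripper_width": finger opening in m.
Only numpy, scipy, OpenCV 4.12 (cv2) and the standard library are available. Lean on these libraries where they do the work, as an engineer would, in place of code of your own. Each camera call takes 0.05 s, during which the arm holds its last target. There are 200 camera calls.

## Task

The board under the probe head is finished: pull the index plunger, swing the dial one station clockwise (seen from above) and let the plunger drop and lock in the next hole. Only then push the probe-head lever down, past its first notch and through the stiffer detent, until it stays in the last notch. Do not touch the circuit boards, and leave everything else on the bench where it is.

Things in the scene. Friction and masses are not known exactly. Their poses are not given: they have to be found in the camera images.
- fixture: Board test fixture on an aluminium base plate 370 x 300 x 15 mm, bolted to the bench (x -155 to 215, y -150 to 150 mm in its frame). Origin on the bench under the dial's axis; x points from the dial to the column at its back, y to the lever's side, z up. A steel index ring (radius 142 mm, top 35 mm high) under the dial has six holes 60 degrees apart, 128 mm from the axis.
- head_arm (a point): Front top edge of the fixed arm over the dial's back station, 205 mm above the bench, axes as the fixture's. From here arm and column reach 175 mm back (+x), 45 mm to either side; guide rods on it end 227 mm high. Below it the probe head (78 mm wide) goes up and down. The lever's grey detent housing on the +y side: 25 to 125 mm back, 45 to 100 mm to the side, barrel to 117, top 195 mm high, with a spring barrel up to 266 mm.
- dial_axis (a point): Point on the vertical axis of the aluminium dial (radius 116 mm) at its top face, 46 mm above the bench; axes as the fixture's.
- dial (a joint): Angle of the dial, rad. 0 at the start (locked); grows clockwise seen from above; one station is 1.047 rad (60 degrees). The dial turns easily (about 0.12 N m of friction) once the plunger's pin is out of its hole; with the pin in, it is held with 0.01 rad of play.
- plunger (a joint): How far the index plunger is pulled up, m: 0 with its 10 mm round-nosed pin seated in a hole of the index ring, out of the hole at 0.010, stop at 0.018. A spring presses it down with 5 N seated, 9 N fully up. Let go between holes, the pin rides on the ring at about 0.010; over a hole it drops in by itself and centres itself from 2 mm off.
- plunger_grip (a point): Middle of the plunger's black T-handle, a level round bar 14 mm thick, 66 mm long, 105 mm above the bench when seated; pinch it from above across the bar. It stands on a lug of the dial (lug top 46, guide top 72 mm high), 128 mm from the axis, and travels with it: at the fixture's 210 degree direction at the start, 150 after one station. x lies along the bar, outward from the axis; z up.
- boards: The six green circuit boards in their nests on the dial, each 46 x 60 mm, 44 to 104 mm from the dial's axis, parts up to 74 mm above the bench. They turn with the dial; origin on its axis at bench height. Not to be touched.
- lever (a joint): Angle of the probe-head lever, rad. 0: fully up, pointing to the fixture's -x and 40 degrees up; grows as it is pushed down; stop at 1.0. Play near 0, first notch at about 0.53, last notch from 0.94 to the stop. At 165 mm from the pivot the ridge before the first notch (at 0.28) takes about 6 N, the stiffer detent behind it about 18 N, hardest at 0.62, passed at 0.76: let go before, it springs back to the first notch; beyond, it snaps on into the last and stays.
- lever_grip (a point): Point on the axis of the lever's grip, 165 mm from the pivot: 256 mm above the bench at joint 0, 107 mm at 0.96. The grip is a black round bar 28 mm thick, 105 to 205 mm from the pivot; between pivot and grip a flat steel bar 12 mm wide and 20 mm high. Raised, its end is 280 mm high, close over the T-handle's last position: back out towards -x of the fixture before lifting. The frame equals the fixture's at joint 0 and turns with the lever.
- lever_pivot (a point): The lever's pivot, at x 110, y 128, z 150 mm in the fixture's frame; the lever swings in the fixture's vertical plane y = 128 mm, about the fixture's y axis.
- enclosure: Tall aluminium instrument box with black panels and brass connectors on top, 100 x 100 x 229 mm, loose beside the fixture. Origin under its centre. Leave alone.
- cleaner: White cleaner bottle, 66 mm diameter, 190 mm tall, loose. Origin under its centre. Leave alone.
- spool: Steel wire spool standing on its flange, 76 mm diameter, 62 mm tall, loose. Origin under its centre. Leave alone.
- multimeter: Grey hand multimeter lying on its back, 90 (x) x 190 (y) x 53 mm, loose. Origin under its centre. Leave alone.
- panel: Brown copper circuit panel lying flat, 100 (x) x 80 (y) x 11 mm, loose. Origin under its centre. Leave alone.
- screwdriver: Screwdriver with black handle, 190 mm long along its x axis, lying loose. Leave alone.

How it is judged:
By the outcome, as a careful person would: the job done as asked, in the order asked, and still so for the second after the job is handed in, with the robot touching nothing.
It also fails if it takes over 64 s, if anything falls off the work surface, if the arm or the gripper's body presses on something with over 40 N, if the wrist force passes 120 N, or if a joint passes its speed limit or range.

## Working session

There is one attempt and no reset: what is moved stays moved. The work goes in short steps, Python scripts to look and compute and a shell command to move; the robot and the scene stay as the last step left them, time stands still between calls to the robot, and variables do not carry over. Pictures are saved under pics/ and viewed, about 8 in all and at most 12, crops included, and the job is handed in when it is done.

```bash
mkdir -p pics; python3 - <<'E'
from cell import ctrl
import cv2,numpy as np
for n in("scene","top"):
    cv2.imwrite(f"pics/{n}0.png",ctrl.capture(n)); m=ctrl.camera_model(n); print(n,np.round(m["camera_matrix"],1).tolist(),np.round(m["R"],3).tolist(),np.round(m["t"],3).tolist())
s=ctrl.state();print({k:np.round(v,3).tolist() for k,v in s.items()})
E
```

```text
scene [[362.0, 0.0, 319.5], [0.0, 362.0, 195.6], [0.0, 0.0, 1.0]] [[0.784, 0.621, -0.008], [0.408, -0.524, -0.748], [-0.469, 0.583, -0.663]] [-0.438, -0.104, 1.275]
top [[406.4, 0.0, 327.9], [0.0, 406.4, 199.1], [0.0, 0.0, 1.0]] [[0.028, -0.999, 0.015], [-0.988, -0.03, -0.154], [0.154, -0.01, -0.988]] [-0.001, 0.562, 1.052]
{'time_s': 0.1, 'joint_pos': [1.221, 0.399, 0.045, 1.538, -0.019, 1.207, -0.051], 'joint_vel': [-0.0, -0.003, 0.001, -0.003, 0.001, 0.001, -0.0], 'joint_efforts': [0.004, -47.626, 1.37, -25.495, 0.012, 0.005, -0.0], 'position': [0.161, -0.629, 0.249], 'eef_rot': [-2.481, 1.925, 0.002], 'ft_force': [-0.671, -0.382, -0.03], 'moment': [-0.069, 0.055, 0.035], 'gripper_width': 0.085}
```

View pics/scene0.png

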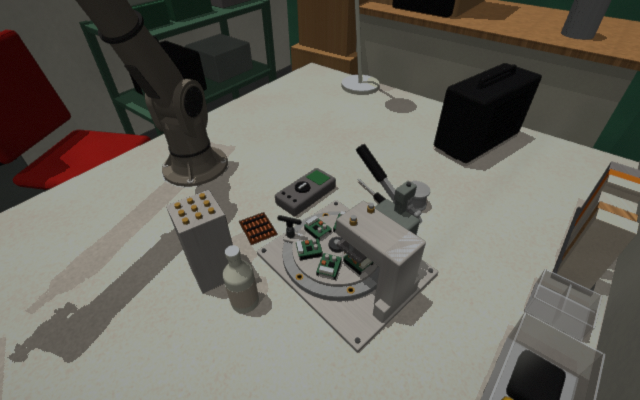

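View pics/top0.png

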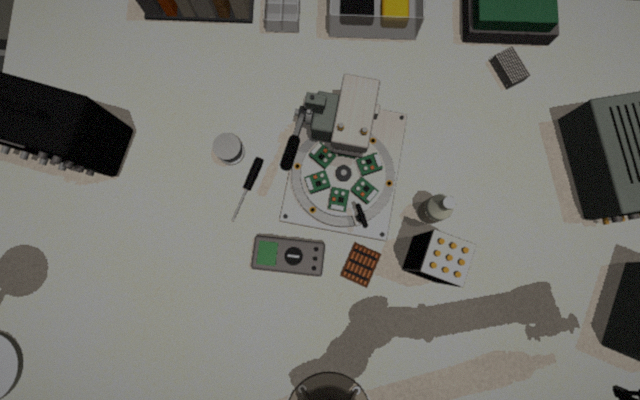

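The scene picture shows the fixture about 0.6–0.7 m ahead, the T-handle at (289,221), and the lever grip at (370,160). In the top picture the dial centre is near (344,173), the T-handle near (361,215), and the lever grip near (291,150). Next I'll look at an enlarged crop.

```bash
python3 - <<'E'
import cv2
a=cv2.imread("pics/top0.png")[60:250,265:425]
cv2.imwrite("pics/c1.png",cv2.resize(a,None,fx=3.1,fy=3.1,interpolation=cv2.INTER_CUBIC)[:590])
b=cv2.imread("pics/scene0.png")[135:355,240:450]
cv2.imwrite("pics/c1.png",cv2.hconcat([cv2.resize(a,(480,570),interpolation=cv2.INTER_CUBIC)]))
E
```

```text
(no output)
```

View pics/c1.png

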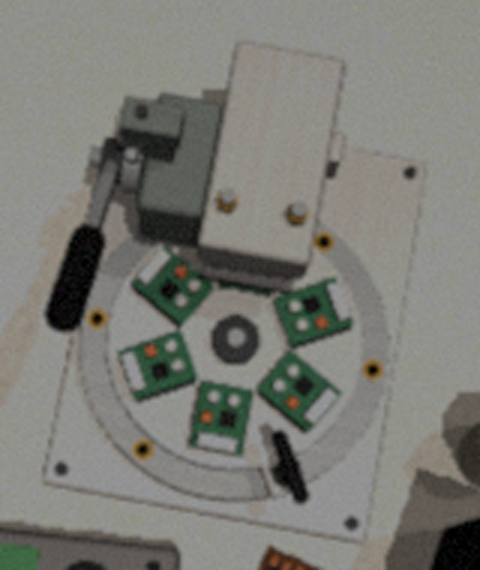

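```bash
cat > h.py <<'E'
import numpy as np
from cell import ctrl
from scipy.optimize import least_squares
def proj(n,X):
    m=ctrl.camera_model(n);c=np.asarray(X)@np.array(m["R"]).T+np.array(m["t"]);K=np.array(m["camera_matrix"])
    p=c@K.T;return p[:,:2]/p[:,2:]
def F(P,p):
    c,s=np.cos(p[2]),np.sin(p[2]);P=np.atleast_2d(P)
    return np.c_[P[:,0]*c-P[:,1]*s+p[0],P[:,0]*s+P[:,1]*c+p[1],P[:,2]]
def back(n,uv,z):
    m=ctrl.camera_model(n);R=np.array(m["R"]);d=R.T@np.linalg.solve(np.array(m["camera_matrix"]),[*uv,1]);o=-R.T@np.array(m["t"])
    return o+d*(z-o[2])/d[2]
def tip(a,r=.165): # lever point in the fixture frame at joint a
    b=np.radians(40)-a; return np.array([.110-r*np.cos(b),.128,.150+r*np.sin(b)])
E
cat > fit.py <<'E'
from h import *
h=lambda d:[.128*np.cos(np.radians(d)),.128*np.sin(np.radians(d)),.035]
M=np.array([[-.155,.150,.015],[-.155,-.150,.015],[.215,-.150,.015],h(90),h(270),h(330),h(150)])
uv=np.array([[43,482],[363,541],[425,160],[97,318],[372,370],[323,241],[143,449]])/3+[265,60]
f=lambda p:(proj("top",F(M,p))-uv).ravel()
r=least_squares(f,[.68,-.05,-.2],loss="soft_l1");p=r.x;np.save("p.npy",p)
print(p,np.degrees(p[2]));print(f(p).reshape(-1,2).round(2).tolist())
g=F([[*(np.array([np.cos(3.665),np.sin(3.665)])*.128),.105]],p)
print("grip",g,proj("top",g),proj("scene",g),"meas",back("top",(265+289/3,60+466/3),.105))
L=F([tip(0),tip(0,.205),tip(0,.105)],p);print("lever",L,proj("top",L),proj("scene",L))
L=F([tip(.96)],p);print(L)
print("head", F([[0.04,0,.205]],p))
for n,uvv,z in(("top",(437,253),.229),("top",(447,203),.19),("top",(227,148),.062),("top",(288,254),.053)):print(back(n,uvv,z))
E
python3 fit.py
```

```text
[ 0.63263166 -0.02375033 -0.15330542] -8.783753325717317
[[-0.54, -0.01], [0.74, 0.28], [0.5, -0.04], [-0.2, 0.12], [-0.06, -0.42], [-0.11, -0.01], [-0.17, 0.02]]
grip [[ 0.51329848 -0.07004927  0.105     ]] [[361.60107178 215.3056208 ]] [[287.95470286 220.36975707]] meas [ 0.51320756 -0.06937257  0.105     ]
lever [[0.63597296 0.10525241 0.25605996]
 [0.60569056 0.10993158 0.28177146]
 [0.68139656 0.09823366 0.2174927 ]] [[289.67596309 149.77173406]
 [285.92462419 160.17059172]
 [294.8527146  135.42157704]] [[370.90655579 157.41588423]
 [362.14783136 143.22312385]
 [384.03979504 178.69717001]]
[[0.60338225 0.11028826 0.10728387]]
head [[ 0.67216253 -0.02985856  0.205     ]]
[ 0.42036669 -0.22534656  0.229     ]
[ 0.53820099 -0.26128235  0.19      ]
[0.68967736 0.29135794 0.062     ]
[0.41196082 0.11589001 0.053     ]
```

Fit residuals are under 1 px, and the T-handle's direct measurement agrees with the model to 1 mm. I'll lift, then cross high over the enclosure.

```bash
python3 -m crank '[[0.6,0,0,0.2,0,0,0],[0.6,0,0,0.38,0,0,0.03],[0.6,0.1,0.16,0.4,0,0,0.076],[0.6,0.2,0.32,0.4,0,0,0.076],[0.6,0.3,0.48,0.4,0,0,0.076],[0.6,0.4,0.64,0.4,0,0,0.076],[0.6,0.5,0.8,0.4,0,0,0.076],[0.6,0.6,0.96,0.4,0,0,0.076],[0.6,0.6,0.96,0.4,0,0,0.076],[0.6,0.6,0.96,0.4,0,0,0.076]]' 40
python3 - <<'E'
from h import *
s=ctrl.state();print(s["time_s"],s["position"],s["eef_rot"],np.round(s["joint_pos"],2))
E
```

```text
time_s: 1.35
position: [0.3407, -0.3415, 0.3691]
eef_rot: [-2.592, 1.775, 0.003]
ft_force: [-0.2, -0.7, -0.6]
gripper_width: 0.0512
1.35 [ 0.34066089 -0.34150798  0.36913787] [-2.59209872  1.77474009  0.00317883] [ 0.88  0.03 -0.18  1.73  0.01  1.38 -0.51]
```

```bash
python3 -m crank '[[0.6,0.1,0.16,0,0,0,0],[0.6,0.2,0.32,0,0,0,0],[0.6,0.3,0.48,0,0,0,0],[0.6,0.4,0.64,0,0,0,0],[0.6,0.5,0.8,0,0,0,0],[0.6,0.575,0.906,0,0,0,0],[0.6,0.575,0.906,-0.15,0,0,0],[0.6,0.575,0.906,-0.3,0,0,0],[0.6,0.575,0.906,-0.45,0,0,0],[0.6,0.575,0.906,-0.6,0,0,0],[0.6,0.575,0.906,-0.6,0,0,0],[0.6,0.575,0.906,-0.6,0,0,0]]'
python3 - <<'E'
from h import *
import cv2
s=ctrl.state();print(s["time_s"],s["position"],s["eef_rot"],np.round(s["joint_pos"],2))
a=ctrl.capture("scene")[130:330,210:450];b=ctrl.capture("top")[100:260,290:420]
cv2.imwrite("pics/c2.png",cv2.hconcat([cv2.resize(a,(480,400)),cv2.resize(b,(320,400))]))
E
```

```text
time_s: 2.85
position: [0.5144, -0.0707, 0.1905]
eef_rot: [-2.59, 1.776, 0.0]
ft_force: [1.2, -0.1, 0.4]
gripper_width: 0.0512
2.85 [ 0.51435286 -0.07073137  0.19053811] [-2.58976955e+00  1.77642285e+00  1.92634578e-04] [ 0.49  0.25 -0.5   1.91  0.14  1.02 -1.28]
```

View pics/c2.png

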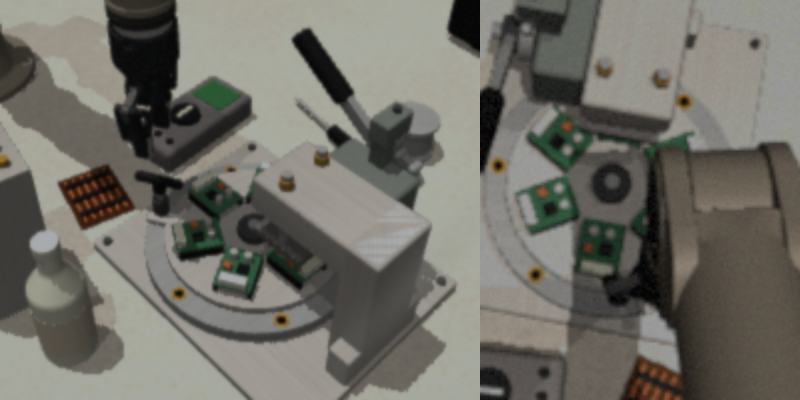

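The picture shows the gripper straight above the T-handle (crop about 158,182), with nothing in the way. I'll descend and pinch.

```bash
python3 -m crank '[[0.6,-0.004,0.003,-0.1,0,0,0],[0.6,-0.004,0.003,-0.2,0,0,0],[0.6,-0.004,0.003,-0.285,0,0,0],[0.6,-0.004,0.003,-0.285,0,0,0],[0,-0.004,0.003,-0.285,0,0,0],[0,-0.004,0.003,-0.285,0,0,0],[0,-0.004,0.003,-0.285,0,0,0],[0,-0.004,0.003,-0.285,0,0,0],[0,-0.004,0.003,-0.285,0,0,0]]' 40
python3 - <<'E'
from h import *
s=ctrl.state();print(s["time_s"],s["position"],s["eef_rot"],s["ft_force"],s["moment"])
E
```

```text
time_s: 4.08
position: [0.5144, -0.068, 0.1077]
eef_rot: [-2.589, 1.773, -0.004]
ft_force: [-3.0, 3.9, 5.9]
gripper_width: 0.0124
4.075 [ 0.51442043 -0.06795652  0.10765102] [-2.58905346  1.77301766 -0.00408985] [-2.99778072  3.87492175  5.94529063] [ 0.62078136  0.4717515  -0.04198593]
```

```bash
python3 -m crank '[[0,0,0,0.015,0,0,0],[0,0,0,0.03,0,0,0],[0,0,0,0.042,0,0,0],[0,0,0,0.042,0,0,0],[0,0,0,0.042,0,0,0]]' 60
python3 - <<'E'
from h import *
import cv2
s=ctrl.state();print(s["time_s"],s["position"],s["eef_rot"],s["ft_force"],s["moment"])
a=ctrl.capture("scene")[180:260,240:360];b=ctrl.capture("top")[160:260,310:410]
cv2.imwrite("pics/c3.png",cv2.hconcat([cv2.resize(a,(480,320)),cv2.resize(b,(320,320))]))
E
```

```text
time_s: 4.7
position: [0.5143, -0.0679, 0.12]
eef_rot: [-2.589, 1.773, -0.004]
ft_force: [0.6, 1.0, -8.3]
gripper_width: 0.0119
4.7 [ 0.5143249  -0.06786182  0.11999797] [-2.58902238  1.77291517 -0.0035944 ] [ 0.60042909  0.95474603 -8.25756165] [ 0.24783605 -0.27608163  0.06807315]
```

View pics/c3.png

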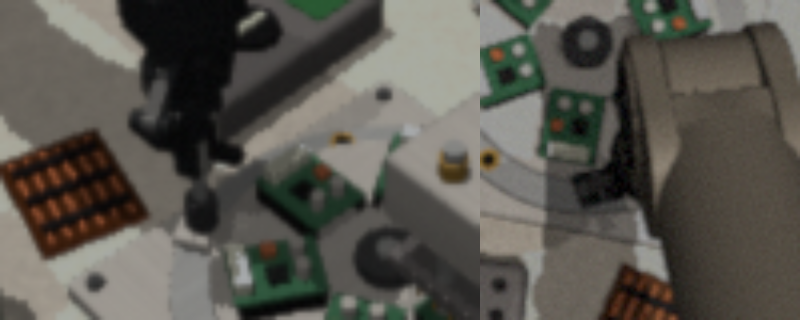

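The picture shows the T-handle lifted in the pads (top crop about 600,188), and the −8.3 N reading matches the spring at about 15 mm. Next I work out the arc.

```bash
python3 - <<'E'
from h import *
p=np.load("p.npy");s=ctrl.state();d=np.array(s["position"])[:2]-p[:2]
for k in range(4,61,4):
    a=-np.radians(k);R=np.array([[np.cos(a),-np.sin(a)],[np.sin(a),np.cos(a)]]);print(k,np.round((R@d-d)/.3,3),round(-k/90,3))
E
```

```text
4 [-0.009  0.028] -0.044
8 [-0.017  0.056] -0.089
12 [-0.022  0.085] -0.133
16 [-0.025  0.114] -0.178
20 [-0.026  0.144] -0.222
24 [-0.026  0.173] -0.267
28 [-0.023  0.202] -0.311
32 [-0.018  0.231] -0.356
36 [-0.011  0.26 ] -0.4
40 [-0.002  0.288] -0.444
44 [0.009 0.315] -0.489
48 [0.021 0.342] -0.533
52 [0.036 0.367] -0.578
56 [0.052 0.392] -0.622
60 [0.07  0.415] -0.667
```

```bash
python3 -m crank '[[0,-0.009,0.028,0.004,0,0,-0.044],[0,-0.017,0.056,0.004,0,0,-0.089],[0,-0.022,0.085,0.004,0,0,-0.133],[0,-0.025,0.114,0.004,0,0,-0.178],[0,-0.026,0.144,0.004,0,0,-0.222],[0,-0.026,0.173,0.004,0,0,-0.267],[0,-0.023,0.202,0.004,0,0,-0.311],[0,-0.018,0.231,0.004,0,0,-0.356],[0,-0.011,0.26,0.004,0,0,-0.4],[0,-0.002,0.288,0.004,0,0,-0.444],[0,0.009,0.315,0.004,0,0,-0.489],[0,0.021,0.342,0.004,0,0,-0.533],[0,0.036,0.367,0.004,0,0,-0.578],[0,0.052,0.392,0.004,0,0,-0.622],[0,0.07,0.415,0.004,0,0,-0.667],[0,0.07,0.415,0.004,0,0,-0.667],[0,0.07,0.415,0.004,0,0,-0.667]]'
python3 - <<'E'
from h import *
import cv2
p=np.load("p.npy")
s=ctrl.state();print(s["time_s"],s["position"],s["eef_rot"],s["ft_force"],s["moment"],np.round(s["joint_pos"],2));d=np.array(s["position"])[:2]-p[:2];print(np.degrees(np.arctan2(d[1],d[0])),np.hypot(*d))
a=ctrl.capture("scene")[150:290,260:420];b=ctrl.capture("top")[100:260,270:420]
cv2.imwrite("pics/c4.png",cv2.hconcat([cv2.resize(a,(420,400)),cv2.resize(b,(375,400))]))
E
```

```text
time_s: 6.92
position: [0.5332, 0.0578, 0.1203]
eef_rot: [1.359, -2.831, 0.001]
ft_force: [-3.5, 4.7, -8.0]
gripper_width: 0.0119
6.925 [0.5331995  0.05776216 0.12031381] [ 1.35921910e+00 -2.83078732e+00  1.36530817e-03] [-3.50657652  4.71455852 -8.0412628 ] [1.00047956 0.64528118 0.13059289] [ 0.09  0.35 -0.33  1.94  0.15  0.88 -2.57]
140.65578700806677 0.12857310261076854
```

View pics/c4.png

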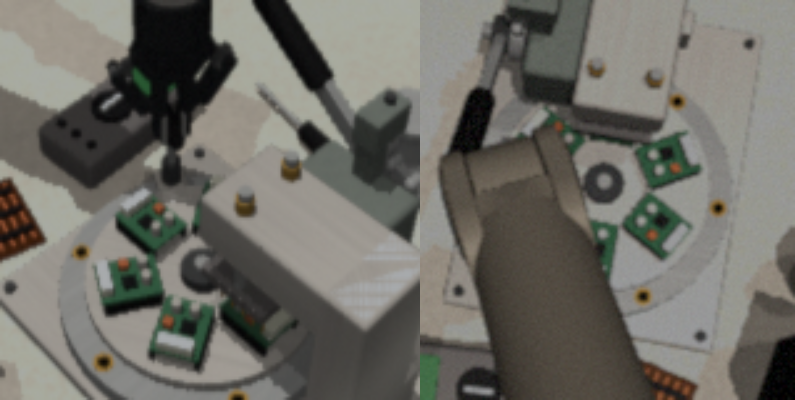

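The dial is one station on (TCP went from 200.5° to 140.7°). I'll lower the plunger while gripped to feel it seat.

```bash
python3 -m crank '[[0,0,0,-0.012,0,0,0],[0,0,0,-0.024,0,0,0],[0,0,0,-0.034,0,0,0],[0,0,0,-0.04,0,0,0],[0,0,0,-0.04,0,0,0],[0,0,0,-0.04,0,0,0]]'
python3 - <<'E'
from h import *
p=np.load("p.npy")
s=ctrl.state();print(s["ft_force"],s["moment"]);d=np.array(s["position"])[:2]-p[:2];print(np.degrees(np.arctan2(d[1],d[0])),np.hypot(*d))
E
```

```text
time_s: 7.78
position: [0.5333, 0.058, 0.1084]
eef_rot: [1.359, -2.831, 0.001]
ft_force: [-1.6, 4.4, -6.0]
gripper_width: 0.012
[-1.60961208  4.44716688 -5.99606052] [ 0.86077353  0.27150983 -0.01114698]
140.5639630139906 0.1286437345605053
```

Still −6 N downwards at 3 mm above the seated height: the pin is below the ring face, so it is in the hole. I'll release it and slide out along the bar.

```bash
python3 -m crank '[[0.3,0,0,-0.004,0,0,0],[0.6,0,0,-0.004,0,0,0],[0.6,0,0,0,0,0,0],[0.6,0,0,0,0,0,0],[0.6,0,0,0,0,0,0]]'
python3 - <<'E'
from h import *
s=ctrl.state();print(s["ft_force"],s["moment"])
E
python3 -m crank '[[0.6,-0.04,0.032,0.01,0,0,0],[0.6,-0.09,0.073,0.01,0,0,0],[0.6,-0.16,0.13,0.01,0,0,0],[0.6,-0.3,0.15,0.05,0,0,0],[0.6,-0.4,0.16,0.2,0,0,0],[0.6,-0.4,0.16,0.35,0,0,0],[0.6,-0.4,0.16,0.5,0,0,0],[0.6,-0.4,0.16,0.65,0,0,0],[0,-0.4,0.16,0.75,0,0,0.05],[0,-0.4,0.16,0.75,0,0,0.05]]'
python3 - <<'E'
from h import *
import cv2
p=np.load("p.npy")
s=ctrl.state();print(s["ft_force"],np.round(s["joint_pos"],2))
g=F([[*(np.array([np.cos(2.618),np.sin(2.618)])*.128),.105]],p);print(g,proj("top",g),proj("scene",g))
a=ctrl.capture("scene");b=ctrl.capture("top");cv2.imwrite("pics/s5.png",a);cv2.imwrite("pics/t5.png",b)
a=a[130:290,240:430];b=b[100:260,270:420]
cv2.imwrite("pics/c5.png",cv2.hconcat([cv2.resize(a,(475,400)),cv2.resize(b,(325,347)).copy() if 0 else cv2.resize(b,(320,400))]))
E
```

```text
time_s: 8.4
position: [0.5334, 0.0578, 0.1085]
eef_rot: [1.359, -2.832, 0.001]
ft_force: [-0.4, -0.6, -0.5]
gripper_width: 0.0511
[-0.41934353 -0.59115301 -0.489169  ] [ 0.02193839 -0.02605092  0.018771  ]
time_s: 9.65
position: [0.4135, 0.1073, 0.3356]
eef_rot: [-1.47, 2.772, -0.004]
ft_force: [-0.7, 0.4, -0.6]
gripper_width: 0.0156
[-0.65687429  0.36678062 -0.56779862] [ 0.06 -0.06 -0.39  1.9  -0.02  1.3  -2.49]
[[0.53285317 0.05642605 0.105     ]] [[311.87092718 206.14146841]] [[324.40083525 197.4213195 ]]
```

View pics/c5.png

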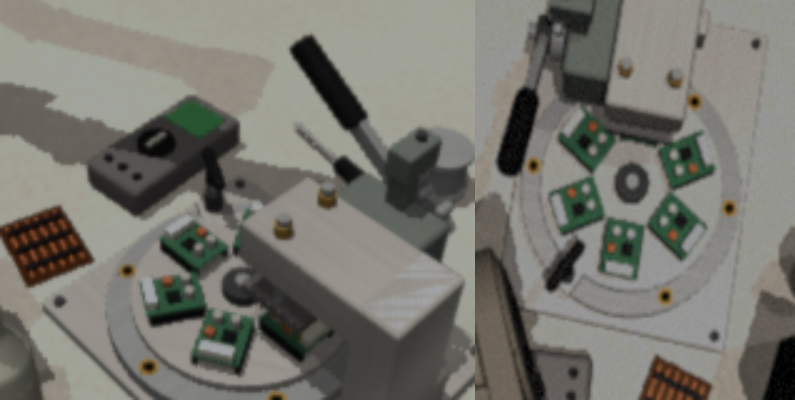

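The picture shows the T-handle at top pixel (312,206) and scene pixel (325,198), within 1 px of the prediction for a seated pin at 150°. I'll go above the lever with the fingers shut.

```bash
python3 -m crank '[[0,0.05,0,0.08,0,0,0.08],[0,0.2,0,0.1,0,0,0.16],[0,0.38,-0.003,0.1,0,0,0.24],[0,0.55,-0.005,0.1,0,0,0.282],[0,0.7,-0.006,0.1,0,0,0.282],[0,0.742,-0.007,0.1,0,0,0.282],[0,0.742,-0.007,0.1,0,0,0.282],[0,0.742,-0.007,0.1,0,0,0.282]]'
cat > lev.py <<'E'
from h import *
p=np.load("p.npy");s=ctrl.state();print(s["eef_rot"],np.round(s["joint_pos"],2));P=np.array(s["position"])
for a in [-.1,0,.1,.2,.3,.4,.5,.55,.6,.65,.7,.75,.8,.85,.9,.95,.98]:
    b=np.radians(40)-a;t=tip(a);t[2]+=.011*abs(np.tan(b))+.014/np.cos(b)+.019
    print(a,np.round((F(t,p)[0]-P)/.3,3),round(t[2],3))
E
python3 lev.py
```

```text
time_s: 10.75
position: [0.6334, 0.1048, 0.3626]
eef_rot: [2.044, -2.382, 0.001]
ft_force: [0.6, 0.4, -0.6]
gripper_width: -0.0
[ 2.04400381e+00 -2.38238285e+00  1.29316999e-03] [ 0.03  0.35 -0.36  1.38  0.12  1.44 -2.05]
-0.1 [ 0.046 -0.004 -0.147] 0.318
0 [ 0.009  0.002 -0.2  ] 0.303
0.1 [-0.024  0.007 -0.254] 0.286
0.2 [-0.052  0.011 -0.309] 0.27
0.3 [-0.076  0.015 -0.366] 0.253
0.4 [-0.095  0.018 -0.424] 0.235
0.5 [-0.108  0.02  -0.482] 0.218
0.55 [-0.113  0.02  -0.511] 0.209
0.6 [-0.116  0.021 -0.541] 0.2
0.65 [-0.118  0.021 -0.57 ] 0.191
0.7 [-0.119  0.021 -0.6  ] 0.183
0.75 [-0.118  0.021 -0.625] 0.175
0.8 [-0.116  0.021 -0.651] 0.167
0.85 [-0.112  0.02  -0.676] 0.16
0.9 [-0.107  0.02  -0.7  ] 0.152
0.95 [-0.101  0.019 -0.725] 0.145
0.98 [-0.097  0.018 -0.739] 0.141
```

```bash
python3 -m crank '[[0,0.02,0.001,-0.1,0,0,0],[0,0.009,0.002,-0.18,0,0,0],[0,-0.01,0.004,-0.227,0,0,0],[0,-0.024,0.007,-0.254,0,0,0],[0,-0.038,0.009,-0.281,0,0,0],[0,-0.052,0.011,-0.309,0,0,0],[0,-0.064,0.013,-0.337,0,0,0],[0,-0.076,0.015,-0.366,0,0,0],[0,-0.086,0.016,-0.395,0,0,0],[0,-0.095,0.018,-0.424,0,0,0],[0,-0.102,0.019,-0.453,0,0,0],[0,-0.108,0.02,-0.482,0,0,0],[0,-0.113,0.02,-0.511,0,0,0],[0,-0.113,0.02,-0.511,0,0,0]]'
python3 - <<'E'
from h import *
import cv2
a=ctrl.capture("scene")[110:270,250:440];b=ctrl.capture("top")[60:220,250:400]
cv2.imwrite("pics/c6.png",cv2.hconcat([cv2.resize(a,(475,400)),cv2.resize(b,(320,400))]))
E
python3 lev.py
```

```text
time_s: 12.5
position: [0.5992, 0.1107, 0.2086]
eef_rot: [2.044, -2.382, 0.001]
ft_force: [-1.0, 0.5, -0.2]
gripper_width: 0.0001
[ 2.04391244e+00 -2.38238168e+00  1.26959563e-03] [ 0.03  0.38 -0.36  1.68  0.15  1.12 -2.1 ]
-0.1 [ 0.158 -0.024  0.364] 0.318
0 [ 0.121 -0.018  0.311] 0.303
0.1 [ 0.089 -0.013  0.257] 0.286
0.2 [ 0.06  -0.009  0.202] 0.27
0.3 [ 0.037 -0.005  0.145] 0.253
0.4 [ 0.018 -0.002  0.087] 0.235
0.5 [ 0.005 -0.     0.029] 0.218
0.55 [ 0.  0. -0.] 0.209
0.6 [-0.003  0.001 -0.03 ] 0.2
0.65 [-0.005  0.001 -0.059] 0.191
0.7 [-0.006  0.001 -0.089] 0.183
0.75 [-0.005  0.001 -0.114] 0.175
0.8 [-0.003  0.001 -0.14 ] 0.167
0.85 [ 0.001  0.    -0.165] 0.16
0.9 [ 0.005 -0.    -0.189] 0.152
0.95 [ 0.011 -0.001 -0.214] 0.145
0.98 [ 0.016 -0.002 -0.228] 0.141
```

View pics/c6.png

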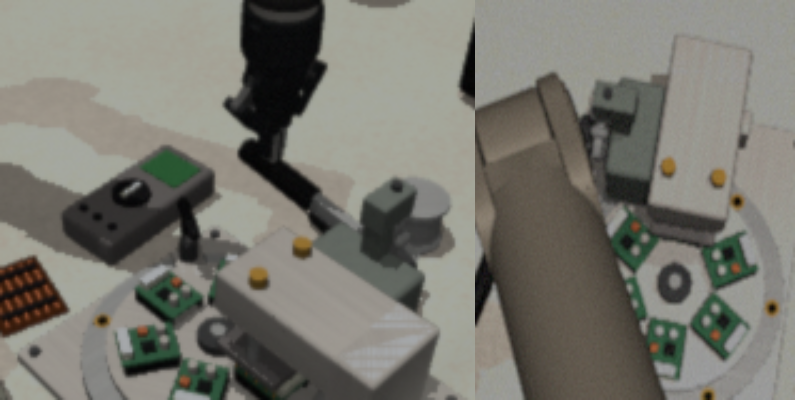

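The picture shows the fingertips on the grip (crop about 270,155) with the lever down at the first notch. I'll continue through the detent.

```bash
python3 -m crank '[[0,-0.003,0.001,-0.03,0,0,0],[0,-0.005,0.001,-0.059,0,0,0],[0,-0.006,0.001,-0.089,0,0,0],[0,-0.005,0.001,-0.114,0,0,0],[0,-0.003,0.001,-0.14,0,0,0],[0,0.001,0,-0.165,0,0,0],[0,0.005,0,-0.189,0,0,0],[0,0.011,-0.001,-0.214,0,0,0],[0,0.014,-0.001,-0.222,0,0,0],[0,0.014,-0.001,-0.222,0,0,0],[0,0.014,-0.001,-0.222,0,0,0]]'
python3 lev.py | grep -E "0.9|^\["
```

```text
time_s: 13.98
position: [0.6039, 0.1106, 0.143]
eef_rot: [2.044, -2.383, 0.002]
ft_force: [0.1, 0.8, -0.1]
gripper_width: -0.0
[ 2.04423895e+00 -2.38273871e+00  1.59702561e-03] [ 0.02  0.45 -0.35  1.73  0.18  0.99 -2.13]
0.9 [-0.009  0.     0.032] 0.152
0.95 [-0.003 -0.001  0.007] 0.145
0.98 [ 0.001 -0.001 -0.007] 0.141
```

```bash
python3 -m crank '[[0,0,0,0.06,0,0,0],[0,0,0,0.2,0,0,0],[0,-0.03,0.02,0.4,0,0,0],[0,-0.2,0.1,0.6,0,0,0],[0,-0.4,0.2,0.7,0,0,0],[0,-0.6,0.3,0.7,0,0,0],[0,-0.6,0.3,0.7,0,0,0],[0,-0.6,0.3,0.7,0,0,0]]'
python3 - <<'E'
from h import *
import cv2
p=np.load("p.npy")
for a in(.53,.96,1.0):
    L=F([tip(a),tip(a,.205)],p);print(a,proj("top",L).round(1).tolist(),proj("scene",L).round(1).tolist())
t=[.128*np.cos(2.618),.128*np.sin(2.618)]
for z in(.105,.115):print(z,proj("scene",F([[*(np.array(t)*k),z] for k in(1-33/128,1,1+33/128)],p)).round(1).tolist())
a=ctrl.capture("scene");b=ctrl.capture("top")
cv2.imwrite("pics/s7.png",a);cv2.imwrite("pics/t7.png",b)
a=a[140:300,240:430];b=b[60:260,260:420]
cv2.imwrite("pics/c7.png",cv2.hconcat([cv2.resize(a,(475,400)),cv2.resize(b,(320,400))]))
E
```

```text
time_s: 14.98
position: [0.4221, 0.2027, 0.3556]
eef_rot: [-2.05, 2.378, -0.005]
ft_force: [0.9, 0.2, 0.6]
gripper_width: -0.0003
0.53 [[289.3, 173.3], [285.8, 188.8]] [[357.7, 176.2], [346.9, 167.5]]
0.96 [[291.7, 178.0], [289.1, 193.4]] [[357.0, 197.0], [346.6, 193.1]]
1.0 [[292.0, 177.8], [289.5, 193.0]] [[357.4, 199.1], [347.1, 195.6]]
0.105 [[327.3, 205.5], [324.4, 197.4], [321.7, 189.8]]
0.115 [[327.3, 202.7], [324.4, 194.7], [321.7, 187.0]]
```

View pics/c7.png

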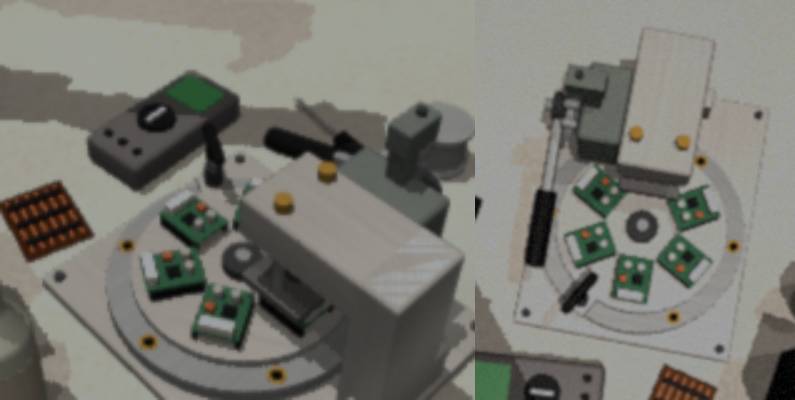

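The picture shows the lever's end at scene pixel (348,194), which fits the last notch (predicted 193–196, against 167 in the first notch). The T-handle's outer end is at (323,190), which fits the seated height (190). The boards look undisturbed. Handing in.

```bash
python3 - <<'E'
from cell import ctrl
print(ctrl.hand_in(), ctrl.state()["time_s"])
E
```

```text
the job is handed in; nothing more can be done
the job is handed in; nothing more can be done
```

The job is done and handed in at about 15 s of robot time, well inside the 64 s limit. The dial is locked one station on, and the lever is in its last notch.

**Plunger and dial:**
- I pulled the plunger about 15 mm, swung the dial 60° clockwise and lowered the plunger. It went below the ring face into the hole with the spring still pulling 6 N, then I let go.
- The last pictures show the T-handle at the 150° station and at seated height, within about 1 px of the prediction.

**Lever:**
- Only then did I press the lever down with shut fingers, through the first notch and the stiffer detent.
- After I backed off, its end was at scene pixel (348,194). The prediction was 193–196 for the last notch, against 167 for the first.

**Limits and gaps:**
- The largest force I read was about 10 N, at the end of the swing. Forces were read only at the end of each move, so the peak in the detent was not recorded.
- The grip closed to 12 mm on the 14 mm bar and the T-handle sat about 2 mm from the camera fit; neither affected the result.
- I judged the boards and loose items untouched by eye in the last pictures, not by measuring. The enclosure and most of the bottle were outside those crops.

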